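# Pump a stroke into the handled beaker and put it on the stirrer

### The arm

A 6-joint arm with a two-finger parallel gripper is mounted at the origin on the work surface. World frame = base frame: x ahead of the robot, y to its left, z up, the work surface at z = 0. Lengths are in m, angles in rad, forces in N, time in s.
With the tool pointing down it reaches from about 0.35 to 0.775 m from the base axis. Payload 5.5 kg.
Tool frame: the origin (TCP) lies midway between the tips of the shut fingers; the grasp point (between the pads) lies 19 mm behind it; z points along the fingers, y is the line along which they close (so a half turn about z gives the same grasp; the last joint's range is limited). The gripper opens to 85 mm and grips with 20 to 120 N. Pads are 22 mm wide; open, the fingers measure 114 mm over their backs; the gripper's body (76 mm by 85 mm) begins 54 mm behind the grasp point. The pads swing forward as they close: fully open they stand 13 mm farther back than shut.
Start: joints at [1.12, 0.313, 0.046, 1.304, 0, 1.431], TCP at [0.176, 0.547, 0.231] pointing down, gripper open.
Joint ranges: [-2.76, 2.76], [-0.86, 1.69], [-1.03, 1.26], [-2.2, 2.34], [-1.47, 1.5], [-3.14, 3.14]. Speed limits (rad/s): [2.57, 2.57, 3.14, 3.14, 3.14, 3.14].

### API

Orientations are given as a unit quaternion [w, x, y, z].
In Python, from workcell import get_state, read_camera, camera_info, hand_in, recognise gives the robot as it stands.
- The arm moves only by the tool arm_command, never from a script. Its argument "moves" is one flat list of numbers, 7 for each row, row after row: the opening, from -1 (shut) to 1 (fully open), then the shift along the tool's x, y, z in mm, then the turn, a rotation vector about the tool's x, y, z in rad. A call has 1 to 8 rows; each row shifts and turns the commanded pose from where the row before left it, along the tool's axes as they then stand; what a row does not reach is not made up. A row lasts 1/8 s, in which the tool goes at most 62.5 mm and 10.7 degrees, less where a joint would pass 70% of its speed; a pose out of reach is approached as far as the arm can. A call with a gripper value outside its range is refused whole. The fingers move at their own pace and stop on an object; "newtons" is the grip in N (left out, the last holds). Time passes only in rows, so rows that do not move let the fingers close. It gives the time, the measured TCP pose, the force, the opening and the grip force at its end, in the units of the state.
- get_state(): the state, without advancing time (a new reading comes with each control period).
- read_camera(name): name is "scene" or "top"; returns (picture, depth): 420x560x3 uint8, blue, green, red; 420x560 float32, m along the optical axis (not along the pixel's ray), 0 where there is no reading.
- camera_info(name): a dict with "fovy" (degrees; the focal length in pixels is half the picture's height over the tangent of half this angle, whatever the lens; pixels are square), "cx", "cy" (the principal point, pixels), "k1" (the pictures are not rectified: a ray, as slopes to the right and down, at radius r is drawn at 1 + k1 r^2 times it, then the intrinsics apply), "eye" and "orientation" of the camera in the world. Camera axes: x right, y down, z forward; pixel columns grow to the right and rows downward; lengths in m; the calibration is good to about 2 mm. A picture is of the moment at which its call begins. camera_info takes no time and is no camera call.
- hand_in(): hands the job in; it is judged then, once.
Trained networks look in the newest picture that a camera, given by its name, has taken for a name from the list of things; names that differ only in an ending like _2 or _b are one class to them, and where a whole thing is asked for, a point or a joint stands for the part that bears it (a point fixed in the world has none). Each returns a list of dicts, best first, with "confidence" (0 to 1); they miss things now and then, are a little off and sometimes report something else, mostly with a low value. They report only what shows in the picture. A call takes as long as a camera call. They do not tell look-alikes from the thing itself.
- recognise(camera, label): "point" ([column, row] in pixels, amid what is visible of it).
The state is a dict: "clock": time; "joint_pos": joint angles; "qvel": joint speeds; "tau": joint torques, N m; "tcp_pos": TCP position; "orientation": TCP orientation; "wrist_force": force on the tool from outside, world axes, zero at the start; "ft_torque": the same for the moment, N m; "finger_gap": finger opening in m; "grip_force": force on a finger pad.
Only numpy, scipy, OpenCV 4.12 (cv2) and the standard library are available. Lean on these libraries where they do the work, as an engineer would, in place of code of your own. Each camera call takes 0.05 s, during which the arm holds its last target. There are 200 camera calls.

### The job

Stand the beaker with the handle on the bench with its mouth centred under the spout of the clamped pump bottle, press the pump head all the way down and let it come fully up again, then set the beaker down gently on the middle of the stirrer's round plate. Never work the pump without the beaker under the spout, keep the beaker upright throughout, and leave everything else where it stands.

Things in the scene. Friction and masses are not known exactly. Their poses are not given: they have to be found in the camera images.
- jug: the beaker with the handle (the jug): loose, white plastic, open at the top, 95 mm high, 60 mm outside diameter at the foot, 71 mm at the rim, walls 3 mm thick, about 0.1 kg; one C-shaped handle sticks out along its own -x. Origin: centre of its underside; z up.
- jug_grip (a point): middle of the jug handle's upright bar, 66.5 mm from the jug's axis along its -x, 68 mm above its underside. The handle is 12 mm thick across the jug's y (pinch it so, from above); the bar is 10 mm deep in x and spans 26 to 86 mm above the underside; its top arm, at 76 to 86 mm, joins it to the wall; 25 mm of open space between bar and wall.
- jug_mouth (a point): centre of the jug's open mouth, at rim height (95 mm above the underside, opening 65 mm across)
- dispenser: fixed pump dispenser: amber bottle, 75 mm in diameter, clamped to a short retort stand, white pump on its neck. Origin: on the bottle's axis at bench level; z up; the spout points along its own -x. Its grey base plate (10 mm thick, 100 mm wide) ends 45 mm in front of the axis: a beaker under the spout stands on the bare bench. The stand's rod, 210 mm high, is 83 mm behind the axis.
- pump_top (a point): centre of the top face of the pump's round thumb cap, on the bottle's axis (33 mm in diameter, 236 mm above the bench when up); press here straight down. It moves with the pump.
- spout_tip (a point): the lower end of the spout, 96 mm in front of the bottle's axis and 201 mm above the bench when up; the spout is a 9 mm tube and goes up and down with the pump
- pump (a joint): how far the pump head is pressed: 0 = up, 0.018 m = fully down against its stop; its spring needs about 4.5 N to start and 10 N to be fully down, and brings it back up when let go
- stirrer: fixed magnetic stirrer, a low grey box about 190 by 150 mm with a round white plate 135 mm in diameter on top. Origin: at bench level under the plate's centre; its control panel looks along its own -x (box from -110 to +80 mm in x, top of the box 66 mm high)
- plate_centre (a point): centre of the top face of the stirrer's round plate, 88 mm above the bench
- beaker: bystander: plain beaker without a handle, otherwise like the jug (95 mm high, 71 mm across); origin: centre of its underside
- flask: bystander: conical glass flask, 84 mm across the foot, 138 mm high; origin: centre of its underside
- media_bottle: bystander: screw-capped glass bottle, 86 mm in diameter, 176 mm high; origin: centre of its underside
- cylinder: bystander: slim measuring cylinder on a 62 mm foot, 171 mm high; origin: centre of its underside
- jar: bystander: squat screw-capped jar, 60 mm in diameter, 58 mm high; origin: centre of its underside
- dish: bystander: covered petri dish, 92 mm in diameter, 17 mm high; origin: centre of its underside
Mind the look-alikes: they are no part of the job. What is shaped like the jug but turquoise is not meant.

How it is judged:
By the outcome, as a careful person would: the job done as asked, in the order asked, and still so for the second after the job is handed in, with the robot touching nothing.
It also fails if it takes over 72 s, if anything falls off the work surface, if the arm or the gripper's body presses on something with over 40 N, if the wrist force passes 120 N, or if a joint passes its speed limit or range.

## Working session

There is one attempt and no reset: what is moved stays moved. The work goes in short steps, Python scripts to look and compute and a tool call to move; the robot and the scene stay as the last step left them, time stands still between calls to the robot, and variables do not carry over. Pictures are saved under pics/ and viewed, at most 10 in all, crops included, and the job is handed in when it is done.

Besides the shell and the picture viewer there is one more tool, called after ">>>" as name(argument=value, ...) on one line, values as JSON. arm_command: Moves the arm, as the interface text tells. Its arguments: {"type":"object","properties":{"moves":{"type":"array"},"newtons":{"type":"number"}},"required":["moves"]}

```bash
mkdir -p pics
cat > h.py <<'E'
import numpy as np, cv2
from workcell import *
from scipy.spatial.transform import Rotation as R
def rot(q): return R.from_quat([q[1],q[2],q[3],q[0]]).as_matrix()
def cloud(name,depth):
    i=camera_info(name); h,w=depth.shape
    f=h/2/np.tan(np.radians(i['fovy'])/2)
    u,v=np.meshgrid(np.arange(w),np.arange(h))
    xd=(u-i['cx'])/f; yd=(v-i['cy'])/f
    x,y=xd.copy(),yd.copy()
    for _ in range(20):
        s=1+i['k1']*(x*x+y*y); x,y=xd/s,yd/s
    P=np.stack([x,y,np.ones_like(x)],-1)*depth[...,None]
    return P@rot(i['orientation']).T+np.array(i['eye'])
E
python3 - <<'E'
from h import *
for n in ("scene","top"):
    p,d=read_camera(n); cv2.imwrite(f"pics/{n}0.png",p); np.savez(f"{n}0.npz",p=p,d=d,P=cloud(n,d))
    print(n,camera_info(n),(d==0).mean())
    for l in ("jug","dispenser","pump_top","spout_tip","stirrer","plate_centre","jug_grip"):
        P=cloud(n,d)
        print(l,[(np.round(r['point']),round(r['confidence'],2),P[int(r['point'][1]),int(r['point'][0])].round(3)) for r in recognise(n,l)[:3]])
print(get_state())
E
```

```text
scene {'fovy': 42.59760659200807, 'cx': 292.1293278224507, 'cy': 222.60554961604507, 'k1': -0.16990348089623103, 'eye': array([ 1.45815543, -0.29132027,  0.88335023]), 'orientation': array([-0.352018  ,  0.69879493,  0.56114896, -0.26996446])} 0.06023384353741497
jug [(array([135., 272.]), 0.86, array([ 0.553, -0.42 ,  0.091])), (array([297., 254.]), 0.66, array([ 0.547, -0.058,  0.079]))]
dispenser [(array([196., 296.]), 0.91, array([ 0.689, -0.295,  0.127]))]
pump_top [(array([186., 228.]), 0.53, array([ 0.608, -0.299,  0.236]))]
spout_tip [(array([183., 229.]), 0.74, array([ 0.61 , -0.303,  0.235])), (array([276., 340.]), 0.23, array([ 0.824, -0.162,  0.12 ]))]
stirrer [(array([438., 256.]), 0.75, array([0.635, 0.257, 0.087]))]
plate_centre [(array([434., 255.]), 0.84, array([0.626, 0.252, 0.083]))]
jug_grip [(array([297., 251.]), 0.71, array([ 0.56 , -0.059,  0.096])), (array([135., 278.]), 0.58, array([ 0.553, -0.422,  0.077])), (array([432., 327.]), 0.57, array([0.815, 0.165, 0.064]))]
top {'fovy': 42.38362016095984, 'cx': 278.532081346881, 'cy': 206.16264949972833, 'k1': -0.17
[... 864 characters left out ...]
 0.8, 'joint_pos': array([1.12039879e+00, 3.13114723e-01, 4.61269621e-02, 1.30363471e+00,
       7.72568939e-06, 1.43118683e+00]), 'qvel': array([-7.53582480e-04,  6.77426416e-04, -5.11989409e-04,  7.89013047e-04,
        4.83716334e-04, -4.90928970e-05]), 'tau': array([-1.73856595e-03, -4.80388892e+01,  2.98795027e+01, -1.89223197e-07,
       -3.20432737e-04,  3.92104226e-06]), 'tcp_pos': array([0.17586959, 0.54748522, 0.23138279]), 'orientation': array([2.15777061e-05, 1.54769379e-01, 9.87950622e-01, 8.42957519e-05]), 'wrist_force': array([ 0.12804226, -0.21104578, -0.5349382 ]), 'ft_torque': array([0.01839937, 0.00670864, 0.00384303]), 'grip_force': 0.0, 'finger_gap': 0.08531742761626945}
```

View pics/scene0.png

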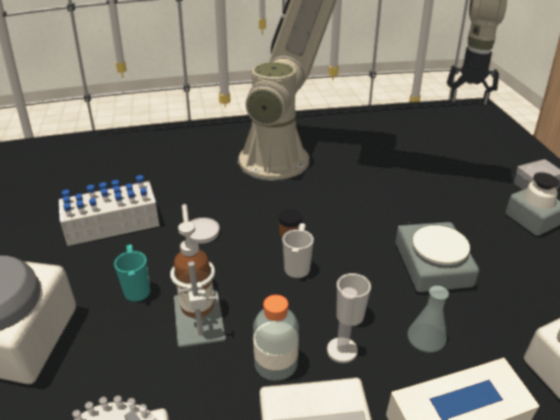

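View pics/top0.png

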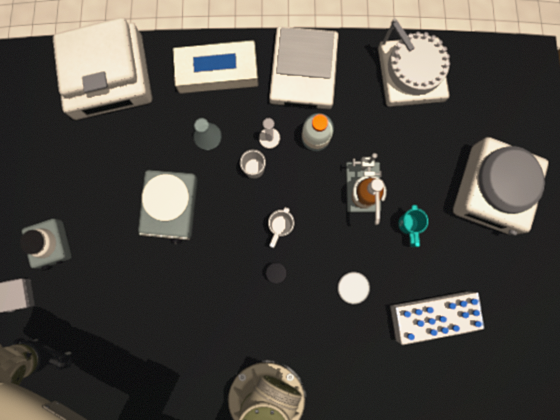

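The top view shows the white jug at (281,222), with its handle towards the robot at (274,242). The turquoise look-alike is at (413,224). The pump cap is at (376,185), its spout pointing down-image to (378,220), and the stirrer plate is at (165,198). The petri dish (353,288) and the jar (276,272) lie near the path. Next I'll fit these from both point clouds.

```bash
cat > fit.py <<'E'
from h import *
from scipy.optimize import least_squares
def circ(Q,r=None):
    f=(lambda p:np.hypot(Q[:,0]-p[0],Q[:,1]-p[1])-(p[2] if r is None else r))
    p0=[*(Q[:,:2].min(0)+Q[:,:2].max(0))/2,.035]
    s=least_squares(f,p0,loss='soft_l1',f_scale=.002); return s.x.round(4)
def near(P,x,y,r,z0,z1):
    Q=P.reshape(-1,3); return Q[(np.hypot(Q[:,0]-x,Q[:,1]-y)<r)&(Q[:,2]>z0)&(Q[:,2]<z1)]
E
python3 - <<'E'
from fit import *
for n in ("top","scene"):
    D=np.load(n+"0.npz");P=D['P']
    print("==",n)
    J=near(P,.535,-.045,.12,.02,.12)
    print("jug z pct",np.percentile(J[:,2],[50,90,98]).round(4))
    rim=near(P,.535,-.045,.06,.089,.103);print("rim",len(rim),circ(rim),rim[:,2].mean().round(4))
    c=circ(rim)
    H=near(P,c[0],c[1],.085,.07,.095); H=H[np.hypot(*(H[:,:2]-c[:2]).T)>.045]
    print("handle",len(H),H.mean(0).round(4),H.min(0).round(4),H.max(0).round(4),np.degrees(np.arctan2(*(H.mean(0)[:2]-c[:2])[::-1])).round(1))
    C=near(P,.63,-.29,.2,.215,.26)
    print("pump all",len(C),C.min(0).round(4),C.max(0).round(4))
    for z0 in (.215,.225,.232):
        S=C[(C[:,2]>z0)&(C[:,2]<z0+.01)]; 
        if len(S): print(z0,len(S),S.mean(0).round(4),S.min(0).round(4),S.max(0).round(4))
    B=near(P,.63,-.29,.12,.03,.16);print("bottle",len(B),circ(B[B[:,2]<.14]))
    S=near(P,.58,.26,.09,.075,.1);print("plate",len(S),S.mean(0).round(4),circ(S),S.min(0).round(4),S.max(0).round(4))
    np.savez(n+"seg.npz",C=C)
    for nm,x,y in(("dish",.38,-.22),):
        S=near(P,x,y,.12,.008,.05);print(nm,len(S),S.mean(0).round(3))
    S=near(P,.4,-.04,.07,.04,.08);print("jar",len(S),S.mean(0).round(3))
D=np.load("top0.npz");cv2.imwrite("pics/topc.png",cv2.resize(D['p'][140:260,250:450],None,fx=4,fy=4,interpolation=2))
D=np.load("scene0.npz");cv2.imwrite("pics/scc.png",cv2.resize(D['p'][190:340,100:330],None,fx=3.4,fy=3.4,interpolation=2))
E
```

```text
== top
jug z pct [0.0841 0.0951 0.0981]
rim 90 [ 0.5143 -0.0461  0.0342] 0.0936
handle 43 [ 0.4597 -0.0233  0.0841] [ 0.4464 -0.0321  0.0703] [ 0.4742 -0.0149  0.0922] 157.4
pump all 245 [ 0.5008 -0.3092  0.2163] [ 0.6141 -0.2798  0.242 ]
0.215 35 [ 0.5269 -0.293   0.222 ] [ 0.5008 -0.2986  0.2163] [ 0.5951 -0.2815  0.2247]
0.225 161 [ 0.5697 -0.2941  0.2301] [ 0.5055 -0.3092  0.225 ] [ 0.6141 -0.2798  0.235 ]
0.232 91 [ 0.5948 -0.294   0.2354] [ 0.5434 -0.3086  0.2321] [ 0.6141 -0.2814  0.24  ]
bottle 747 [ 0.6132 -0.2991  0.0495]
plate 1674 [0.5885 0.2837 0.0864] [0.5886 0.2839 0.0474] [0.5225 0.2202 0.0752] [0.6581 0.3496 0.0976]
dish 764 [ 0.329 -0.256  0.016]
jar 328 [ 0.375 -0.031  0.057]
== scene
jug z pct [0.07   0.0933 0.0961]
rim 191 [ 0.5186 -0.0469  0.0338] 0.0935
handle 32 [ 0.4623 -0.0232  0.0849] [ 0.4479 -0.0318  0.0723] [ 0.4744 -0.0164  0.0881] 157.2
pump all 274 [ 0.5129 -0.3111  0.2158] [ 0.6197 -0.2808  0.2385]
0.215 16 [ 0.6039 -0.2977  0.2198] [ 0.5129 -0.3083  0.2158] [ 0.615  -0.2888  0.2249]
0.225 163 [ 0.5807 -0.2963  0.2308] [ 0.5134 -0.3111  0.225 ] [ 0.6197 -0.2808  0.235 ]
0.232 153 [ 0.6015 -0.2963  0.2354] [ 0.5426 -0.3111  0.232 ] [ 0.6184 -0.2808  0.2385]
bottle 1860 [ 0.6554 -0.2917  0.0367]
plate 1653 [0.5971 0.2799 0.0869] [0.5958 0.2806 0.0486] [0.5214 0.2165 0.0754] [0.6633 0.3496 0.0933]
dish 552 [ 0.336 -0.252  0.017]
jar 366 [ 0.383 -0.033  0.055]
```

View pics/topc.png

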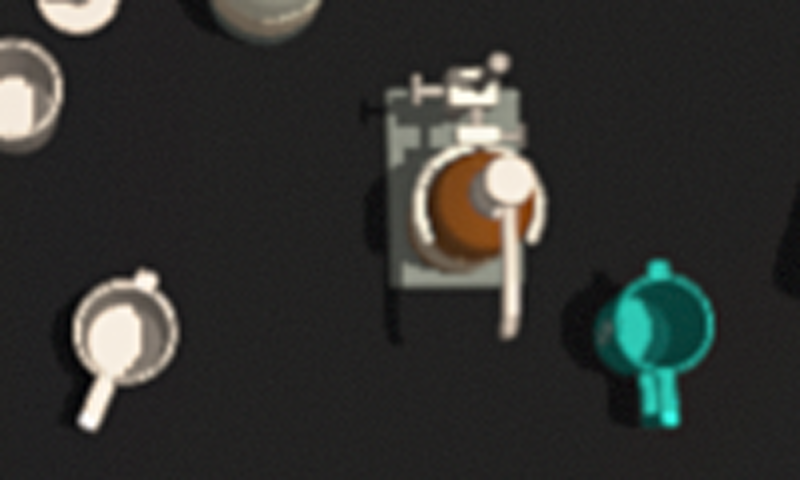

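View pics/scc.png

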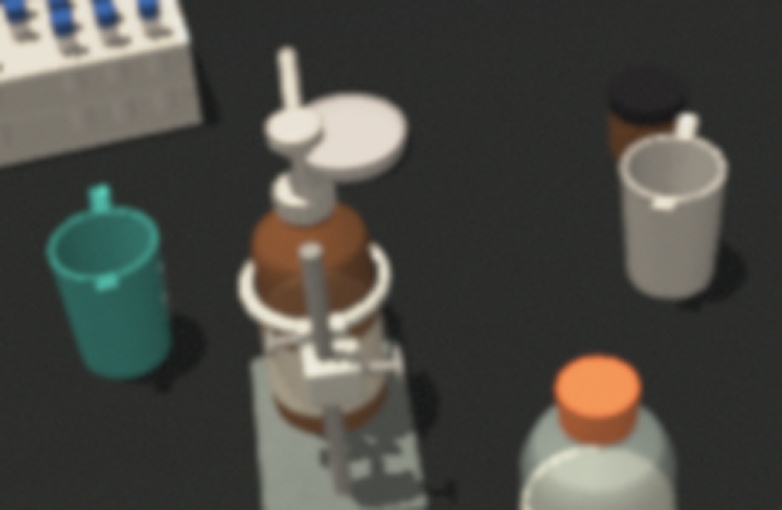

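Both views agree on the main points. The jug axis is near (0.516, -0.046), with the handle pointing to about 157° and the rim at z≈0.094. The cap is near (0.60, -0.296) at z≈0.235, and the plate near (0.592, 0.282) at z≈0.087. The cameras differ by 4–8 mm in x, so I'll cross-check against the gripper up close. Moving now.

>>> arm_command(moves=[1, -37, -38, 0, 0, 0, 0, 1, -37, -38, 0, 0, 0, 0, 1, -37, -38, 0, 0, 0, 0, 1, -37, -38, 0, 0, 0, 0, 1, -37, -38, 0, 0, 0, 0, 1, -37, -38, 0, 0, 0, 0, 1, -37, -38, 0, 0, 0, 0, 1, -37, -38, 0, 0, 0, 0], newtons=30)

```text
clock: 1.8
tcp_pos: [0.3653, 0.166, 0.2316]
orientation: [0.001, 0.155, 0.988, 0.0]
wrist_force: [0.6, 0.8, -0.0]
finger_gap: 0.0852
grip_force: 0.0
```

>>> arm_command(moves=[1, -37, -38, 0, 0, 0, 0, 1, -37, -38, 0, 0, 0, 0, 1, -37, -38, 0, 0, 0, 0, 1, -32, -37, 20, 0, 0, 0, 1, 0, 0, 40, 0, 0, 0.09, 1, 0, 0, 0, 0, 0, 0, 1, 0, 0, 0, 0, 0, 0])

```text
clock: 2.68
tcp_pos: [0.4549, -0.0197, 0.1724]
orientation: [0.0, 0.198, 0.98, 0.0]
wrist_force: [-0.3, -0.6, -0.0]
finger_gap: 0.0857
grip_force: 0.0
```

```bash
cat > look.py <<'E'
import sys
from fit import *
def snap(t):
    o={}
    for n in ("scene","top"):
        p,d=read_camera(n); cv2.imwrite(f"pics/{n}{t}.png",p); o[n]=(p,cloud(n,d)); np.savez(f"{n}{t}.npz",p=p,d=d,P=o[n][1])
    s=get_state(); M=rot(s['orientation'])
    print("t",s['clock'].__round__(2),"tcp",s['tcp_pos'].round(4),"yaw x",np.degrees(np.arctan2(M[1,0],M[0,0])).round(2),"tilt",M[:,2].round(3),"q",s['joint_pos'].round(2),"F",s['wrist_force'].round(1),"gap",round(s['finger_gap'],4))
    return o,s,M
E
python3 - <<'E'
from look import *
o,s,M=snap(1)
a=[]
for n in o: a.append(cv2.resize(o[n][0][150:300,200:400],(400,300),interpolation=2))
cv2.imwrite("pics/c1.png",np.hstack(a))
T=s['tcp_pos']
for n in o:
    Q=near(o[n][1],T[0],T[1],.12,.1,.5); L=(Q-T)@M  # tool frame
    for z0 in (-.30,-.25,-.2,-.15,-.1,-.05,-.02):
        S=L[(L[:,2]>z0)&(L[:,2]<z0+.05)]
        if len(S)>5: print(n,z0,len(S),S.mean(0).round(3),np.percentile(S,2,0).round(3),np.percentile(S,98,0).round(3))
E
```

```text
t 2.77 tcp [ 0.4557 -0.0196  0.173 ] yaw x 157.16 tilt [ 0.003 -0.001 -1.   ] q [-0.22  0.11 -0.36  1.1   0.    0.18] F [0.2 0.7 1.2] gap 0.0856
scene -0.3 774 [-0.042  0.006 -0.278] [-0.052 -0.034 -0.299] [-0.014  0.045 -0.251]
scene -0.25 772 [-0.028  0.002 -0.224] [-0.039 -0.035 -0.248] [-0.002  0.034 -0.201]
scene -0.2 688 [-0.027  0.003 -0.174] [-0.038 -0.034 -0.199] [ 0.001  0.034 -0.152]
scene -0.15 809 [-0.015  0.002 -0.121] [-0.037 -0.065 -0.149] [ 0.006  0.065 -0.101]
scene -0.1 778 [-0.009  0.003 -0.078] [-0.019 -0.07  -0.099] [ 0.012  0.071 -0.055]
scene -0.05 164 [-0.007 -0.002 -0.033] [-0.013 -0.056 -0.049] [ 0.004  0.056 -0.016]
scene -0.02 16 [-0.007  0.001 -0.017] [-0.011 -0.05  -0.02 ] [ 0.003  0.05  -0.013]
top -0.15 52 [ 0.002 -0.064 -0.114] [-0.009 -0.07  -0.122] [ 0.015 -0.058 -0.101]
top -0.1 18 [ 0.004 -0.072 -0.08 ] [-0.008 -0.075 -0.097] [ 0.016 -0.068 -0.064]
```

View pics/c1.png

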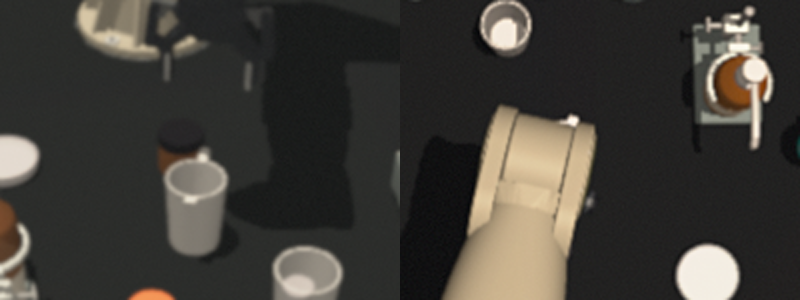

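The fingers straddle the handle, which peeks out below the gripper. In the scene view the pads lie within about 2 mm of where the kinematics put them, so I'll trust that camera. Going down to grasp.

>>> arm_command(moves=[1, -1, 0, 30, 0, 0, 0, 1, 0, 0, 35, 0, 0, 0, 1, 0, 0, 35, 0, 0, 0, 1, 0, 0, 23, 0, 0, 0, 1, 0, 0, 0, 0, 0, 0, -0.5, 0, 0, 0, 0, 0, 0, -1, 0, 0, 0, 0, 0, 0, -1, 0, 0, 0, 0, 0, 0], newtons=30)

```text
clock: 3.78
tcp_pos: [0.4564, -0.0205, 0.0493]
orientation: [0.001, 0.199, 0.98, 0.0]
wrist_force: [0.1, 0.2, -0.1]
finger_gap: 0.0321
grip_force: 0.0
```

>>> arm_command(moves=[-1, 0, 0, 0, 0, 0, 0, -1, 0, 0, 0, 0, 0, 0, -1, 0, 0, 0, 0, 0, 0, -1, 0, 0, 0, 0, 0, 0])

```text
clock: 4.28
tcp_pos: [0.4558, -0.0204, 0.0487]
orientation: [0.0, 0.199, 0.98, 0.0]
wrist_force: [-2.6, 0.6, 5.2]
finger_gap: 0.0117
grip_force: 33.1
```

>>> arm_command(moves=[-1, 0, 0, -5, 0, 0, 0, -1, 0, 0, -10, 0, 0, 0, -1, 0, 0, 0, 0, 0, 0, -1, 0, 0, 0, 0, 0, 0])

```text
clock: 4.78
tcp_pos: [0.4557, -0.0203, 0.0633]
orientation: [0.0, 0.199, 0.98, 0.0]
wrist_force: [-0.2, 0.1, -1.9]
finger_gap: 0.0117
grip_force: 32.3
```

Run:
```python
from look import *
from scipy.optimize import least_squares
o,s,M=snap(2)
T=s['tcp_pos']
def disc(Q,r): # centre of mass for filled disc
    return (Q[:,:2].min(0)+Q[:,:2].max(0))/2
for n in o:
    P=o[n][1]
    rim=near(P,.517,-.046,.05,.10,.118)
    if len(rim)>20:
        c=circ(rim); print(n,"jug rim",len(rim),c,rim[:,2].mean().round(4)," tool frame",((np.array([c[0],c[1],T[2]])-T)@M).round(4))
    C=np.load(n+"seg.npz")['C']; top=C[C[:,2]>.228]
    A=top[top[:,0]>.575]; print(n,"cap bbox centre",disc(A,0).round(4),A[:,:2].max(0)-A[:,:2].min(0),A.mean(0).round(4), np.percentile(A[:,:2],[3,97],axis=0).round(4).tolist())
    S=C[(C[:,0]<.57)]; k=np.polyfit(S[:,0],S[:,1],1); print("spout slope",k.round(4),"deg",np.degrees(np.arctan(k[0])).round(2),"y@.507",np.polyval(k,.507).round(4),"min x",np.sort(S[:,0])[:4].round(4))
```

```text
t 4.88 tcp [ 0.4554 -0.0203  0.0631] yaw x 157.03 tilt [-0.  0. -1.] q [-0.22  0.21 -0.53  0.83  0.    0.18] F [ 0.8 -0.3 -1.1] gap 0.0117
scene jug rim 251 [ 0.5176 -0.0464  0.0339] 0.1063  tool frame [-0.0674  0.0002 -0.    ]
scene cap bbox centre [ 0.5979 -0.296 ] [0.04344273 0.03032481] [ 0.6048 -0.2964  0.2347] [[0.5821, -0.31], [0.6182, -0.2826]]
spout slope [ 0.0061 -0.3002] deg 0.35 y@.507 -0.2971 min x [0.5129 0.5134 0.5154 0.5155]
top jug rim 46 [ 0.5197 -0.0475  0.0291] 0.1072  tool frame [-0.0698  0.     -0.    ]
top cap bbox centre [ 0.5948 -0.2945] [0.03854636 0.02941629] [ 0.5975 -0.2945  0.2339] [[0.5795, -0.3074], [0.6131, -0.2818]]
spout slope [-0.0138 -0.2859] deg -0.79 y@.507 -0.2929 min x [0.5008 0.5011 0.5035 0.5037]
```

The jug is held upright with its axis 67 mm from the TCP, as it should be. Next I turn the handle to -x and carry it under the spout.

>>> arm_command(moves=[-1, 0, 0, 0, 0, 0, -0.1, -1, 0, 0, 0, 0, 0, -0.1, -1, 0, 0, 0, 0, 0, -0.1, -1, 0, 0, 0, 0, 0, -0.1, -1, 0, 0, 0, 0, 0, 0])

```text
clock: 5.5
tcp_pos: [0.4554, -0.0203, 0.063]
orientation: [-0.0, 0.001, 1.0, 0.0]
wrist_force: [-0.4, 0.7, -1.3]
finger_gap: 0.0115
grip_force: 32.3
```

>>> arm_command(moves=[-1, 2, -20, 0, 0, 0, 0, -1, 2, -40, 0, 0, 0, 0, -1, 2, -40, 0, 0, 0, 0, -1, 2, -45, 0, 0, 0, 0, -1, 2, -45, 0, 0, 0, 0, -1, 2, -45, 0, 0, 0, 0, -1, 3, -25, 0, 0, 0, 0, -1, 2, -15, 0, 0, 0, 0])

```text
clock: 6.5
tcp_pos: [0.4381, -0.2967, 0.063]
orientation: [-0.0, 0.002, 1.0, 0.0]
wrist_force: [0.8, -0.3, -1.6]
finger_gap: 0.0114
grip_force: 32.3
```

>>> arm_command(moves=[-1, 0, 0, 0, 0, 0, 0, -1, 0, 0, 0, 0, 0, 0])

```text
clock: 6.75
tcp_pos: [0.4382, -0.2941, 0.063]
orientation: [-0.0, 0.0, 1.0, 0.001]
wrist_force: [-0.2, 0.3, -1.4]
finger_gap: 0.0114
grip_force: 32.3
```

Run:
```python
from look import *
o,s,M=snap(3)
T=s['tcp_pos']; ax=T-M[:,0]*.067; print("axis",ax.round(4))
for n in o:
    P=o[n][1]; C=near(P,ax[0],ax[1],.05,.099,.118); print(n,"rim",len(C),circ(C) if len(C)>10 else '')
    S=near(P,.55,-.295,.12,.19,.26); S=S[(abs(S[:,1]+.295)<.012)&(S[:,0]<.57)&(S[:,0]>.49)]
    print("spout pts",len(S)); 
    for x in np.arange(.495,.56,.01):
        q=S[(S[:,0]>x)&(S[:,0]<x+.01)]
        if len(q): print(x.round(3),len(q),np.median(q,0).round(4))
a=[cv2.resize(o["scene"][0][200:310,120:240],(550,504),interpolation=2)[:500],cv2.resize(o["top"][0][160:250,340:420],(250,281))]
cv2.imwrite("pics/c3.png",a[0]);
cv2.imwrite("pics/t3.png",cv2.resize(o["top"][0][160:260,320:440],(720,600),interpolation=2))
```

```text
t 6.85 tcp [ 0.4384 -0.2941  0.0632] yaw x -179.98 tilt [-0.     0.001 -1.   ] q [-0.74  0.34 -0.36  0.88  0.   -0.74] F [ 0.2 -0.3 -1.6] gap 0.0116
axis [ 0.5054 -0.2941  0.0632]
scene rim 152 [ 0.5047 -0.2943  0.0332]
spout pts 64
0.505 2 [ 0.5145 -0.2977  0.227 ]
0.515 10 [ 0.5194 -0.2977  0.2278]
0.525 10 [ 0.5311 -0.2964  0.2287]
0.535 11 [ 0.5376 -0.2969  0.2302]
0.545 11 [ 0.5507 -0.2956  0.2313]
0.555 14 [ 0.5595 -0.298   0.2298]
top rim 83 [ 0.5026 -0.293   0.0331]
spout pts 109
0.495 10 [ 0.5015 -0.292   0.2175]
0.505 16 [ 0.5096 -0.293   0.2237]
0.515 16 [ 0.5198 -0.293   0.2253]
0.525 16 [ 0.5301 -0.2928  0.2271]
0.535 16 [ 0.5405 -0.2928  0.23  ]
0.545 13 [ 0.5495 -0.292   0.2284]
0.555 15 [ 0.5598 -0.2946  0.2294]
```

View pics/c3.png

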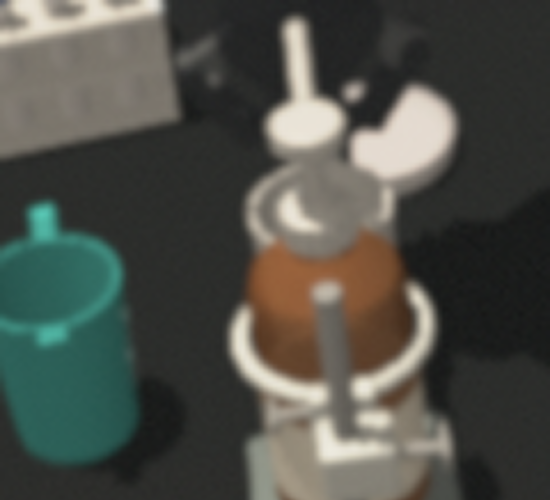

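View pics/t3.png

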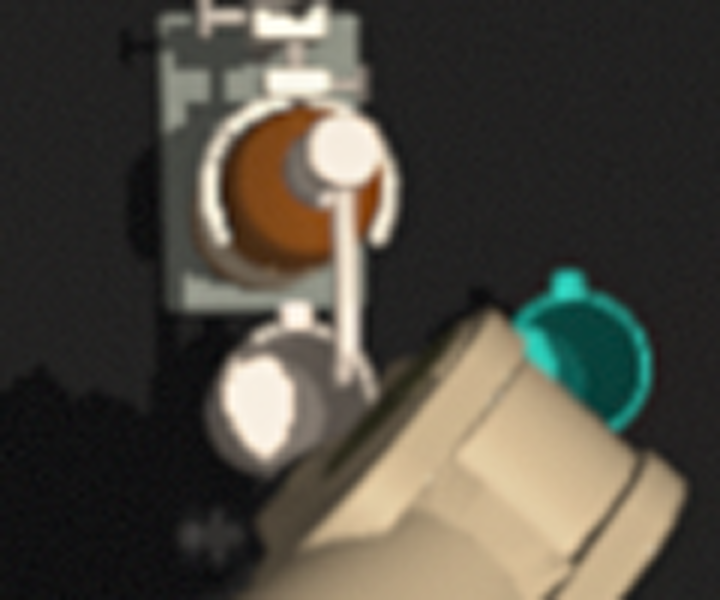

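The top view shows the jug mouth under the spout end (around 345,380 in the crop). The lip points at the bottle and the handle is under the wrist. After bias correction the spout tip is at about (0.5065, -0.2955), so I need a shift of 1–1.5 mm. Then I lower, release and go straight up.

>>> arm_command(moves=[-1, -1, -1.5, 5, 0, 0, 0, -1, 0, 0, 5, 0, 0, 0, -1, 0, 0, 2, 0, 0, 0, -1, 0, 0, 2, 0, 0, 0, -1, 0, 0, 0.5, 0, 0, 0, -1, 0, 0, 0, 0, 0, 0])

```text
clock: 7.6
tcp_pos: [0.4394, -0.2968, 0.0489]
orientation: [0.0, 0.0, 1.0, 0.0]
wrist_force: [-0.9, -0.0, -0.3]
finger_gap: 0.0115
grip_force: 32.4
```

>>> arm_command(moves=[-0.6, 0, 0, 0, 0, 0, 0, -0.2, 0, 0, 0, 0, 0, 0, 0.2, 0, 0, 0, 0, 0, 0, 0.2, 0, 0, 0, 0, 0, 0, 0.2, 0, 0, 0, 0, 0, 0])

```text
clock: 8.22
tcp_pos: [0.4394, -0.2969, 0.0488]
orientation: [0.0, 0.0, 1.0, 0.0]
wrist_force: [-1.1, -0.6, 0.8]
finger_gap: 0.0515
grip_force: 0.0
```

>>> arm_command(moves=[0.2, 0, 0, -20, 0, 0, 0, 0.2, 0, 0, -50, 0, 0, 0, 0.2, 0, 0, -60, 0, 0, 0, 0, 0, 0, -60, 0, 0, 0, -0.5, 0, 0, -50, 0, 0, 0, -1, -20, 0, 0, 0, 0, 0, -1, -50, 0, 0, 0, 0, 0, -1, -50, 0, 0, 0, 0, 0])

```text
clock: 9.22
tcp_pos: [0.5605, -0.2972, 0.2895]
orientation: [0.001, 0.001, 1.0, -0.0]
wrist_force: [0.2, -0.4, 0.1]
finger_gap: 0.0
grip_force: 0.0
```

>>> arm_command(moves=[-1, -43.5, 1, 0, 0, 0, 0, -1, 0, 0, 0, 0, 0, 0, -1, 0, 0, 0, 0, 0, 0, -1, 0, 0, 0, 0, 0, 0])

```text
clock: 9.72
tcp_pos: [0.6019, -0.2961, 0.2895]
orientation: [0.0, 0.001, 1.0, -0.0]
wrist_force: [-1.0, -0.6, 0.2]
finger_gap: -0.0002
grip_force: 0.0
```

Run:
```python
from look import *
o,s,M=snap(4); T=s['tcp_pos']
P=o["scene"][1]; C=near(P,.506,-.2955,.05,.086,.102); print("rim",len(C),circ(C) if len(C)>10 else '',C[:,2].max())
S=near(P,.603,-.296,.03,.225,.245); print("cap",len(S),S.mean(0).round(4),S.min(0).round(4),S.max(0).round(4))
F=near(P,T[0],T[1],.05,T[2]-.01,T[2]+.03); print("fingers",len(F),F.mean(0).round(4),F.min(0).round(4),F.max(0).round(4))
a=[cv2.resize(o["scene"][0][170:310,120:240],(514,600),interpolation=2)]
cv2.imwrite("pics/c4.png",a[0])
```

```text
t 9.82 tcp [ 0.602  -0.2962  0.2898] yaw x 179.9 tilt [ 0.001 -0.    -1.   ] q [-0.58  0.51  0.49  1.55  0.   -0.58] F [ 0.3 -0.3 -0.4] gap -0.0004
rim 82 [ 0.5056 -0.2973  0.0331] 0.09787262646686068
cap 191 [ 0.6048 -0.2963  0.234 ] [ 0.5737 -0.3113  0.2254] [ 0.6203 -0.2808  0.239 ]
fingers 157 [ 0.6099 -0.2965  0.307 ] [ 0.6038 -0.3094  0.2905] [ 0.6161 -0.2836  0.3198]
```

View pics/c4.png

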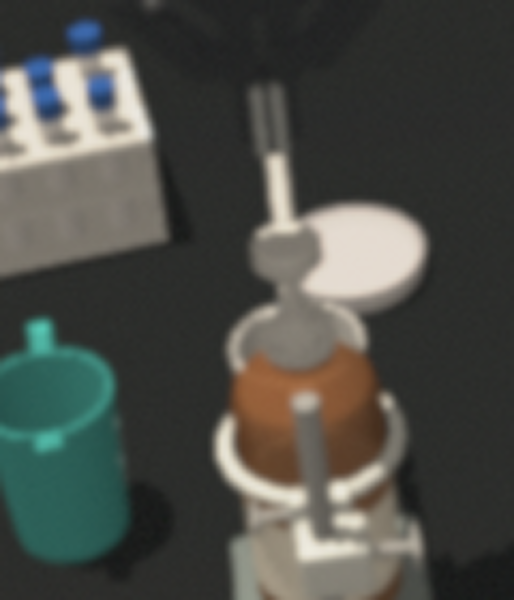

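The closed fingers are above the cap, at (270,150) against (287,250). The jug mouth at (297,345) is under the spout. Pressing in small steps.

>>> arm_command(moves=[-1, -1, 0, 25, 0, 0, 0, -1, 0, 0, 20, 0, 0, 0, -1, 0, 0, 6, 0, 0, 0, -1, 0, 0, 5, 0, 0, 0, -1, 0, 0, 5, 0, 0, 0, -1, 0, 0, 5, 0, 0, 0, -1, 0, 0, 0, 0, 0, 0])

```text
clock: 10.7
tcp_pos: [0.6032, -0.296, 0.2248]
orientation: [0.0, 0.001, 1.0, -0.0]
wrist_force: [-4.9, 2.0, 6.9]
finger_gap: -0.0001
grip_force: 3.8
```

>>> arm_command(moves=[-1, 0, 0, 4, 0, 0, 0, -1, 0, 0, 2, 0, 0, 0, -1, 0, 0, 1, 0, 0, 0, -1, 0, 0, 0, 0, 0, 0])

```text
clock: 11.2
tcp_pos: [0.6034, -0.296, 0.2187]
orientation: [0.001, 0.001, 1.0, -0.001]
wrist_force: [-5.4, 2.1, 9.1]
finger_gap: 0.0
grip_force: 4.7
```

>>> arm_command(moves=[-1, 0, 0, 1, 0, 0, 0, -1, 0, 0, 0.5, 0, 0, 0, -1, 0, 0, 0, 0, 0, 0])

```text
clock: 11.58
tcp_pos: [0.6034, -0.2961, 0.218]
orientation: [0.001, 0.001, 1.0, -0.001]
wrist_force: [-7.5, 2.4, 12.3]
finger_gap: -0.0
grip_force: 6.2
```

>>> arm_command(moves=[-1, 0, 0, 1, 0, 0, 0, -1, 0, 0, 0.5, 0, 0, 0, -1, 0, 0, 0, 0, 0, 0])

```text
clock: 11.95
tcp_pos: [0.6034, -0.2961, 0.218]
orientation: [0.002, 0.0, 1.0, -0.001]
wrist_force: [-8.5, 3.4, 17.5]
finger_gap: -0.0001
grip_force: 8.9
```

The head is hard against its stop: TCP stuck at 0.218 while the force rises. Raising, then a look to check the pump and jug.

>>> arm_command(moves=[-1, 0, 0, -5, 0, 0, 0, -1, 0, 0, -6, 0, 0, 0, -1, 0, 0, -6, 0, 0, 0, -1, 0, 0, -10, 0, 0, 0, -1, 0, 0, -25, 0, 0, 0, -1, 0, 0, -25, 0, 0, 0, -1, 0, 0, 0, 0, 0, 0])

```text
clock: 12.82
tcp_pos: [0.6053, -0.2968, 0.2924]
orientation: [0.002, 0.0, 1.0, -0.001]
wrist_force: [-0.4, 0.4, -0.3]
finger_gap: 0.0
grip_force: 0.0
```

Run:
```python
from look import *
o,s,M=snap(5); T=s['tcp_pos']
for n in o:
    P=o[n][1]; C=near(P,.506,-.2955,.05,.086,.102); print(n,"rim",len(C),circ(C) if len(C)>10 else '')
    S=near(P,.603,-.296,.03,.2,.25); print("cap",len(S),S.mean(0).round(4),np.percentile(S[:,2],[10,50,90]).round(4))
    S=near(P,.58,.29,.1,.08,.095); print("plate",len(S),circ(S),np.percentile(S,[.5,99.5],axis=0).round(4).tolist())
```

```text
t 12.93 tcp [ 0.6042 -0.2961  0.2894] yaw x 179.96 tilt [ 0.001 -0.    -1.   ] q [-0.57  0.52  0.5   1.55  0.   -0.57] F [ 0.1 -0.4 -0.9] gap -0.0001
scene rim 85 [ 0.5061 -0.2973  0.0332]
cap 223 [ 0.6055 -0.2963  0.2305] [0.2168 0.2343 0.237 ]
plate 1653 [0.5961 0.282  0.0489] [[0.528, 0.218, 0.0808], [0.6595, 0.3489, 0.0914]]
top rim 0 <stdin>:5: RuntimeWarning: Mean of empty slice.
  ret = um.true_divide(
Traceback (most recent call last):
IndexError: index -1 is out of bounds for axis 0 with size 0
```

The pump is fully up again (cap at 0.236) and the jug hasn't moved. Regrasping.

>>> arm_command(moves=[-1, 40, 0, 0, 0, 0, 0, 0, 50, 0, 0, 0, 0, 0, 0.3, 50, 0, 0, 0, 0, 0, 0.3, 24.5, -0.5, 0, 0, 0, 0, 0.3, 0, 0, 0, 0, 0, 0, 0.3, 0, 0, 0, 0, 0, 0])

```text
clock: 13.68
tcp_pos: [0.4398, -0.2964, 0.289]
orientation: [-0.0, 0.0, 1.0, 0.0]
wrist_force: [0.4, 0.3, -0.3]
finger_gap: 0.0554
grip_force: 0.0
```

>>> arm_command(moves=[0.3, 0, 0, 50, 0, 0, 0, 0.3, 0, 0, 60, 0, 0, 0, 0.3, 0, 0, 55, 0, 0, 0, 0.3, 0, 0, 35, 0, 0, 0, 0.3, 0, 0, 25, 0, 0, 0, 0.3, 0, 0, 10, 0, 0, 0, 0.3, 0, 0, 0, 0, 0, 0])

```text
clock: 14.55
tcp_pos: [0.4397, -0.296, 0.0541]
orientation: [-0.0, 0.0, 1.0, 0.001]
wrist_force: [-0.4, -0.1, 0.6]
finger_gap: 0.0553
grip_force: 0.0
```

>>> arm_command(moves=[0.3, 0, -0.5, 5, 0, 0, 0, -0.5, 0, 0, 0, 0, 0, 0, -1, 0, 0, 0, 0, 0, 0, -1, 0, 0, 0, 0, 0, 0, -1, 0, 0, 0, 0, 0, 0, -1, 0, 0, 0, 0, 0, 0, -1, 0, 0, 0, 0, 0, 0, -1, 0, 0, 0, 0, 0, 0], newtons=30)

```text
clock: 15.55
tcp_pos: [0.4396, -0.2971, 0.0503]
orientation: [0.0, 0.0, 1.0, -0.0]
wrist_force: [-1.6, 0.5, 6.2]
finger_gap: 0.0119
grip_force: 32.6
```

>>> arm_command(moves=[-1, 0, 0, -5, 0, 0, 0, -1, 0, 0, -8, 0, 0, 0, -1, 0, 20, 0, 0, 0, 0, -1, 0, 40, 0, 0, 0, 0, -1, 0, 45, 0, 0, 0, 0, -1, 0, 45, -10, 0, 0, 0, -1, 0, 35, -30, 0, 0, 0, -1, 0, 35, -40, 0, 0, 0])

```text
clock: 16.55
tcp_pos: [0.4377, -0.0741, 0.1426]
orientation: [-0.001, -0.0, 1.0, 0.001]
wrist_force: [0.5, 0.3, -0.7]
finger_gap: 0.0116
grip_force: 31.7
```

>>> arm_command(moves=[-1, -5, 42, -25, 0, 0, 0, -1, -11, 48, -20, 0, 0, 0, -1, -13, 50, 0, 0, 0, 0, -1, -13, 50, 0, 0, 0, 0, -1, -13, 50, 0, 0, 0, 0, -1, -13, 50, 0, 0, 0, 0, -1, -12, 40, 0, 0, 0, 0, -1, -6, 26, 0, 0, 0, 0])

```text
clock: 17.55
tcp_pos: [0.5246, 0.2818, 0.1872]
orientation: [-0.001, -0.001, 1.0, 0.0]
wrist_force: [-0.4, 0.0, -0.9]
finger_gap: 0.0114
grip_force: 31.7
```

>>> arm_command(moves=[-1, 0, 0, 20, 0, 0, 0, -1, 0, 0, 10, 0, 0, 0, -1, 0, 0, 0, 0, 0, 0, -1, 0, 0, 0, 0, 0, 0])

```text
clock: 18.05
tcp_pos: [0.5259, 0.2789, 0.1584]
orientation: [0.0, 0.001, 1.0, 0.0]
wrist_force: [-0.5, -0.9, -1.4]
finger_gap: 0.0114
grip_force: 31.7
```

```bash
cat > pl.py <<'E'
from look import *
o,s,M=snap(6); T=s['tcp_pos']; ax=T-M[:,0]*.067; print("axis",ax.round(4))
zt=T[2]-.0497+.095
for n in o:
    P=o[n][1]; C=near(P,ax[0],ax[1],.045,zt-.007,zt+.008); print(n,"rim",len(C),circ(C) if len(C)>10 else '',np.median(C[:,2]).round(4))
    # fit plate as circle of known radius via edge points, from picture 0 (unobstructed)
    Q=near(np.load(n+"0.npz")['P'],.59,.283,.1,.08,.095); Q=Q[:,:2]
    import cv2
    hull=cv2.convexHull((Q*1e4).astype(np.float32))[:,0]/1e4
    f=least_squares(lambda p:np.hypot(*(hull-p[:2]).T)-p[2],[.59,.283,.067],loss='soft_l1',f_scale=.002).x
    print(" plate",f.round(4),Q.mean(0).round(4))
a=cv2.resize(o["scene"][0][170:310,380:520],(600,600),interpolation=2)
cv2.imwrite("pics/c6.png",a)
E
python3 pl.py
```

```text
t 18.15 tcp [0.5263 0.2789 0.1587] yaw x 179.92 tilt [ 0.001  0.001 -1.   ] q [ 0.35  0.38 -0.04  1.15  0.    0.35] F [ 0.2  0.4 -1.8] gap 0.0116
axis [0.5933 0.2788 0.1588]
scene rim 198 [0.5931 0.2779 0.0341] 0.2011
 plate [0.5927 0.2845 0.068 ] [0.5971 0.2816]
top rim 85 [0.59   0.2785 0.0343] 0.2021
 plate [0.5896 0.2849 0.0674] [0.5893 0.2848]
```

View pics/c6.png

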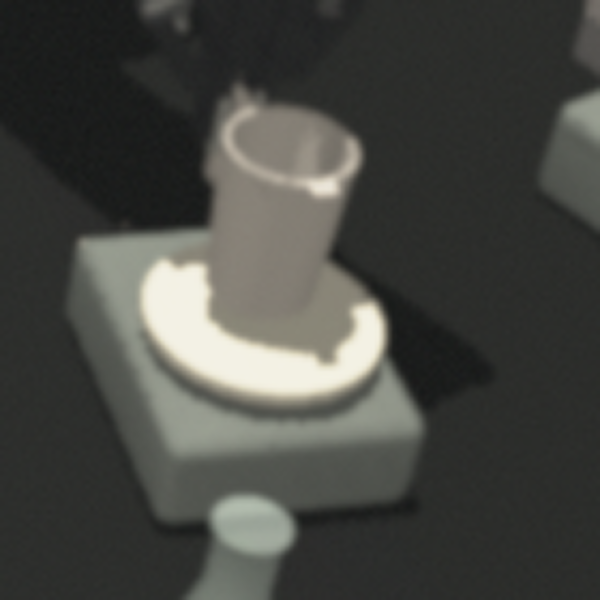

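The jug hovers upright over the plate. Both cameras put the plate centre about 6 mm further along +y. I'll shift, then lower gently.

>>> arm_command(moves=[-1, 0, 5.5, 0, 0, 0, 0, -1, 0, 0, 9, 0, 0, 0, -1, 0, 0, 6, 0, 0, 0, -1, 0, 0, 2, 0, 0, 0, -1, 0, 0, 1, 0, 0, 0, -1, 0, 0, 1, 0, 0, 0, -1, 0, 0, 1, 0, 0, 0, -1, 0, 0, 0, 0, 0, 0])

```text
clock: 19.15
tcp_pos: [0.526, 0.2847, 0.1384]
orientation: [0.0, 0.0, 1.0, 0.0]
wrist_force: [-1.4, -0.4, 2.6]
finger_gap: 0.0111
grip_force: 32.2
```

Touching: the force has turned upward and the height matches 0.088. Releasing.

>>> arm_command(moves=[-1, 0, 0, 0, 0, 0, 0, -0.8, 0, 0, 0, 0, 0, 0, -0.6, 0, 0, 0, 0, 0, 0, -0.3, 0, 0, 0, 0, 0, 0, 0.2, 0, 0, 0, 0, 0, 0, 0.3, 0, 0, 0, 0, 0, 0, 0.3, 0, 0, 0, 0, 0, 0])

```text
clock: 20.02
tcp_pos: [0.5259, 0.2846, 0.1377]
orientation: [-0.0, 0.0, 1.0, 0.0]
wrist_force: [0.5, 0.1, 1.0]
finger_gap: 0.0555
grip_force: 0.0
```

>>> arm_command(moves=[0.3, 0, 0, -10, 0, 0, 0, 0.3, 0, 0, -30, 0, 0, 0, 0.3, 0, 0, -50, 0, 0, 0, 0.3, 0, 0, -50, 0, 0, 0, 0.3, 40, 0, 0, 0, 0, 0, 0.3, 50, 0, 0, 0, 0, 0, 0.3, 30, 0, 0, 0, 0, 0, 0.3, 0, 0, 0, 0, 0, 0])

```text
clock: 21.02
tcp_pos: [0.404, 0.2848, 0.2793]
orientation: [0.001, -0.0, 1.0, 0.0]
wrist_force: [0.7, 0.6, -0.3]
finger_gap: 0.0552
grip_force: 0.0
```

Run:
```python
from look import *
o,s,M=snap(7)
for n in o:
    P=o[n][1]; C=near(P,.593,.284,.045,.177,.192); print(n,"rim",len(C),circ(C) if len(C)>10 else '',C[:,2].mean().round(4))
    S=near(P,.6,-.296,.02,.2,.25); print("cap",np.percentile(S[:,2],[50,90]).round(4))
cv2.imwrite("pics/c7.png",np.hstack([cv2.resize(o["scene"][0],(400,300)),cv2.resize(o["top"][0],(400,300))]))
```

```text
t 21.12 tcp [0.4063 0.2849 0.2788] yaw x 179.98 tilt [ 0.002  0.001 -1.   ] q [ 0.45  0.15 -0.05  1.37 -0.    0.45] F [ 0.1 -1.   0. ] gap 0.0557
scene rim 208 [0.5931 0.2836 0.0341] 0.1814
cap [0.2346 0.2372]
top rim 95 [0.5902 0.2846 0.0344] 0.1815
cap [0.2341 0.238 ]
```

View pics/c7.png

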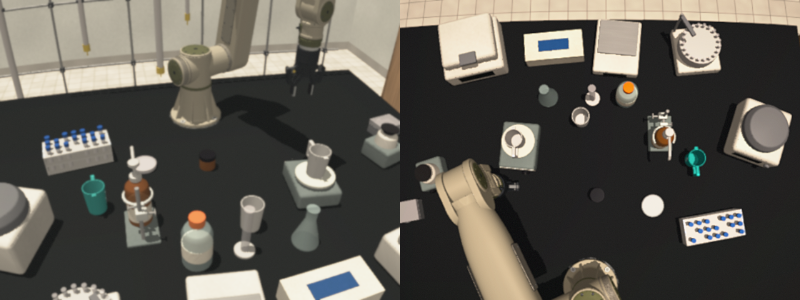

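The jug stands upright on the middle of the plate, about 1 mm off centre in both views. The pump is up, everything else is in place and the arm is clear.

```bash
python3 -c "
from workcell import *
print(hand_in())"
```

```text
the job is handed in; nothing more can be done
None
```

The jug went under the spout, the pump was pressed to its stop and came fully back up, and the jug now stands upright about 1 mm from the plate's centre; the job is handed in at about 21 s, with no verdict returned.

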